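# Press the red pedal of the bench embosser

### The job

Emboss the wooden coaster that sits in the press with the red pedal: push the red pedal all the way down to its stop, keep it down for about two seconds, then let it come back up completely. Leave the other press's blue pedal alone.

Things in the scene. Friction and masses are not known exactly. Their poses are not given: they have to be found in the camera images.
- red_pedal (a joint): Angle in rad of the red pedal: 0 up at rest, 0.19 fully down at its stop; a spring brings it back up. Its level hinge is at the rear, 45 mm above the table, 200 mm from the tread's middle. A push straight down on the tread's middle takes about 5 N to start and 10 N at the stop; that point sinks 38 mm in all. The grey bolted-down press holds a round wooden coaster under a round brass die.
- red_tread (a point): Middle of the upper face of the red tread: plate 70 mm long, 100 wide, 8 thick; 69 mm above the table at rest, 31 mm when down; slopes up 0.10 rad to its free end at rest, down 0.09 when pressed. x points along the pedal to the press, y along the width, z out of the face. Clear above; the press's head (170 mm high, crosshead to 211 mm) begins 105 mm beyond this point along x.
- blue_pedal (a joint): Angle in rad of the blue pedal of the other press, built like the red one: 0 up, 0.19 fully down. To be left alone.
- blue_tread (a point): Middle of the upper face of the blue tread; same sizes and axes as the red one. Its press is empty, with a square steel die.

How it is judged:
By the outcome, as a careful person would: the job done as asked, in the order asked, and still so for the second after the job is handed in, with the robot touching nothing.
It also fails if it takes over 40 s, if anything falls off the work surface, if the arm or the gripper's body presses on something with over 40 N, if the wrist force passes 120 N, or if a joint passes its speed limit or range.

### The arm

A 7-joint arm with a two-finger parallel gripper is mounted at the origin on the work surface. World frame = base frame: x ahead of the robot, y to its left, z up, the work surface at z = 0. Lengths are in m, angles in degrees, forces in N, time in s.
With the tool pointing down it reaches from about 0.4 to 0.875 m from the base axis. Payload 19.3 kg.
Tool frame: the origin (TCP) lies at the very end of the fingers, on their centre line; the grasp point (between the pads) lies 19 mm behind it; z points along the fingers, y is the line along which they close (so a half turn about z gives the same grasp; the last joint's range is limited). The gripper opens to 85 mm and grips with 20 to 120 N. Pads are 22 mm wide; open, the fingers measure 114 mm over their backs; the gripper's body (76 mm by 85 mm) begins 54 mm behind the grasp point. The pads swing forward as they close: fully open they stand 13 mm farther back than shut.
Start: joints at [71.723, 29.874, -2.08, 91.645, 1.215, 58.505, -6.463], TCP at [0.154, -0.606, 0.231] pointing down, gripper open.
Joint ranges: [-166.77, 166.77], [-17.47, 122.26], [-85.68, 81.53], [9.62, 139.38], [-72.42, 252.41], [9.2, 110.78], [-144.41, 144.41]. Speed limits (degrees/s): [108.29, 108.29, 136.94, 136.94, 172.46, 172.46, 172.46].

### API

Orientations are given as a 3x3 rotation matrix whose columns are the frame's x, y, z axes.
In Python, from cell import env gives the robot as it stands. The module is installed in compiled form; this text tells all that it offers.
- The arm moves only by the tool play_rows, never from a script. Its argument "rows" is a list of rows, each a list of 7 numbers: the shift along the tool's x, y, z in units of 400 mm (1.0 is 400 mm), then the turn, a rotation vector about the tool's x, y, z in units of 0.12 rad (1.0 is 0.12 rad), then the opening, from -1 (shut) to 1 (fully open). In form: [[tx, ty, tz, rx, ry, rz, fingers], ...]. A call has 1 to 20 rows; each row shifts and turns the commanded pose from where the row before left it, along the tool's axes as they then stand; what a row does not reach is not made up. A row lasts 1/12 s, in which the tool goes at most 41.7 mm and 7.16 degrees, less where a joint would pass 70% of its speed; a pose out of reach is approached as far as the arm can. A call with a number of a shift or a turn outside -1 to 1 is refused whole. A call with a gripper value outside its range is refused whole. The fingers move at their own pace and stop on an object; the grip force is fixed at half the most. Time passes only in rows, so rows that do not move let the fingers close. It gives the time, the measured TCP pose, the force, the opening and the grip force at its end, in the units of the state.
- env.sense(): the state, without advancing time (a new reading comes with each control period).
- env.capture(name): name is "scene" or "side" or "wrist"; returns (picture, depth): 400x640x3 uint8, red, green, blue; 400x640 float32, m along the optical axis (not along the pixel's ray), 0 where there is no reading.
- env.camera_info(name): a dict with "mtx" (3x3 intrinsics, pixels), "rvec" (rotation vector, rad) and "tvec" (3), from world to camera coordinates, as OpenCV has them. Camera axes: x right, y down, z forward; pixel columns grow to the right and rows downward; lengths in m; the calibration is good to about 2 mm. A picture is of the moment at which its call begins: read the wrist's pose just before it. camera_info takes no time and is no camera call; for the wrist camera it gives the pose at the moment of the call.
- env.hand_in(): hands the job in; it is judged then, once.
The state is a dict: "t": time; "qpos": joint angles; "joint_velocities": joint speeds; "effort": joint torques, N m; "position": TCP position; "eef_rot": TCP orientation; "force": force on the tool from outside, world axes, zero at the start; "wrist_torque": the same for the moment, N m; "grip_width": opening from 0.0 (shut) to 1.0 (fully open); "grasp_force": force on a finger pad.
Only numpy, scipy, OpenCV 4.12 (cv2) and the standard library are available. Lean on these libraries where they do the work, as an engineer would, in place of code of your own. Each camera call takes 0.05 s, during which the arm holds its last target. There are 200 camera calls.

## Working session

There is one attempt and no reset: what is moved stays moved. The work goes in short steps, Python scripts to look and compute and a tool call to move; the robot and the scene stay as the last step left them, time stands still between calls to the robot, and variables do not carry over. Pictures are saved under pics/ and viewed, at most 10 in all, crops included, and the job is handed in when it is done.

Besides the shell and the picture viewer there is one more tool, called after ">>>" as name(argument=value, ...), one argument or row to a line, values as JSON. play_rows: Moves the arm, as the interface text tells. Shifts and turns lie within -1 to 1; 1 stands for 400 mm of shift or 0.12 rad of turn. Its arguments: {"type":"object","properties":{"rows":{"type":"array"}},"required":["rows"]}

```bash
mkdir -p pics; cat > h.py <<'E'
import numpy as np, cv2
from cell import env
def world(name,d,pts):
    i=env.camera_info(name);K=np.array(i["mtx"]);R=cv2.Rodrigues(np.array(i["rvec"],float))[0];t=np.array(i["tvec"],float).ravel()
    out=[]
    for u,v in pts:
        z=d[int(v),int(u)];out.append(R.T@(z*np.linalg.inv(K)@[u,v,1]-t))
    return np.array(out)
def snap(n,f):
    p,d=env.capture(n);cv2.imwrite(f"pics/{f}.png",p[:,:,::-1]);np.save(f"{f}.npy",d);return p,d
E
python3 - <<'E'
from h import *
snap("scene","s1");snap("side","d1")
a=cv2.imread("pics/s1.png");b=cv2.imread("pics/d1.png")
s=env.sense();print(s["t"],s["eef_rot"],s["force"])
E
```

```text
0.1 [[ 9.69221644e-01  2.46189578e-01 -3.10454322e-04]
 [ 2.46189764e-01 -9.69221196e-01  9.34496098e-04]
 [-7.08357092e-05 -9.82164520e-04 -9.99999515e-01]] [ 0.25449405 -0.45466016  0.3038181 ]
```

View pics/s1.png

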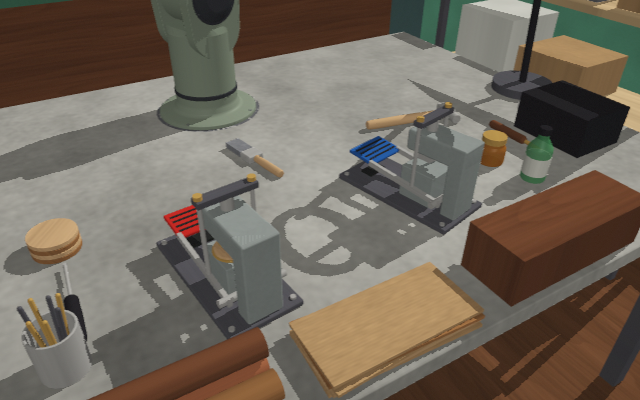

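View pics/d1.png

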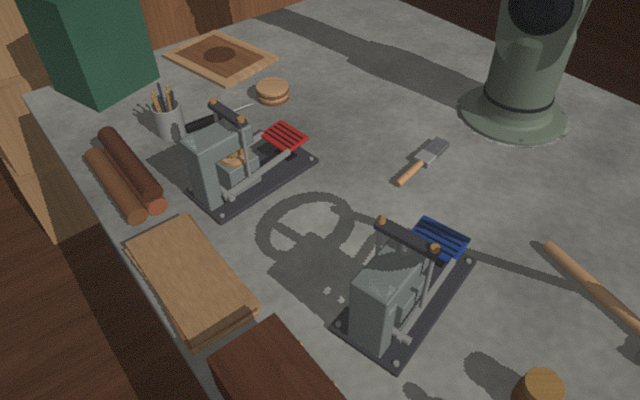

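The scene view shows the red tread near (183,220), partly hidden by its press. The side view shows it clear at (285,137), with the blue tread at (440,238). I'll fit the red tread from the side-view depth.

```bash
python3 - <<'E'
from h import *
for n,f in(("side","d1"),("scene","s1")):
    p=cv2.imread(f"pics/{f}.png").astype(int);d=np.load(f+".npy")
    m=((p[:,:,2]>110)&(p[:,:,1]<60)&(p[:,:,0]<60)).astype(np.uint8)
    k,l,st,c=cv2.connectedComponentsWithStats(cv2.morphologyEx(m,cv2.MORPH_CLOSE,np.ones((7,7))))
    i=1+np.argmax(st[1:,4]);v,u=np.nonzero((l==i)&(d>0))
    P=world(n,d,zip(u,v));print(n,st[i],len(P),P.mean(0),P.min(0),P.max(0))
    Q=P[P[:,2]>.05]
    r=cv2.minAreaRect((Q[:,:2]*1000).astype(np.float32));print(r,cv2.boxPoints(r))
    A=np.c_[Q[:,:2],np.ones(len(Q))];print("plane",np.linalg.lstsq(A,Q[:,2],rcond=None)[0])
d=np.load("d1.npy");p=cv2.imread("pics/d1.png")
print(world("side",d,[(315,159),(222,215),(302,152)]))
cv2.imwrite("pics/crop.png",cv2.resize(p[80:230,170:340],None,fx=4,fy=4,interpolation=2)[:600,:680])
E
```

```text
side [262 121  46  31 810] 805 [ 0.57316628 -0.226124    0.06827421] [ 0.53534441 -0.28085353  0.06156458] [ 0.61003338 -0.17684077  0.07426487]
((573.13427734375, -228.1334228515625), (69.8932876586914, 101.6254653930664), 4.706660747528076) [[ 534.13605 -180.35956]
 [ 542.4749  -281.64233]
 [ 612.1325  -275.9073 ]
 [ 603.79364 -174.62451]]
plane [-0.09231673 -0.0126214   0.11833304]
scene [164 205  36  32 712] 711 [ 0.5760545  -0.25639097  0.06933901] [ 0.53967593 -0.28461051  0.05926684] [ 0.72112286 -0.22703818  0.19649847]
((630.1002807617188, -249.59423828125), (177.8271942138672, 57.566802978515625), 4.833461284637451) [[ 539.0776  -228.40503]
 [ 543.92816 -285.76712]
 [ 721.123   -270.78345]
 [ 716.2724  -213.42136]]
plane [ 0.09600515 -0.02923723  0.00653864]
[[ 0.52581416 -0.17230177  0.00899016]
 [ 0.79352515 -0.14580229  0.01647619]
 [ 0.53661628 -0.20918652  0.01268754]]
```

View pics/crop.png

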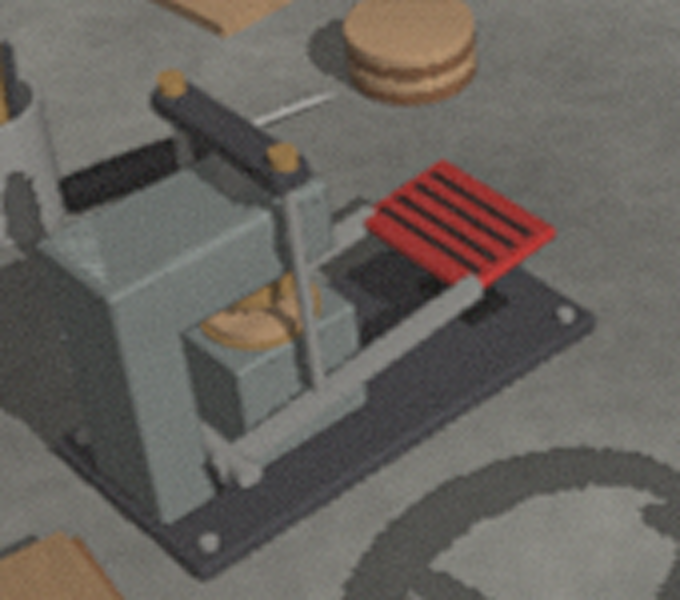

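The crop confirms the red press: wooden coaster under a brass die, with nothing above the tread. The tread's middle is at about (0.573, -0.228, 0.068), and its x axis is about 5° from world x. I'll move above it, about 8 mm towards the free end, with the fingers shut.

>>> play_rows(
  rows=[
    [0.0614,-0.033,0,0,0,0,-1],
    [0.0614,-0.033,0,0,0,0,-1],
    [0.0614,-0.033,0,0,0,0,-1],
    [0.0614,-0.033,0,0,0,0,-1],
    [0.0614,-0.033,0,0,0,0,-1],
    [0.0614,-0.033,0,0,0,0,-1],
    [0.0614,-0.033,0,0,0,0,-1],
    [0.0614,-0.033,0,0,0,0,-1],
    [0.0614,-0.033,0,0,0,0,-1],
    [0.0614,-0.033,0,0,0,0,-1],
    [0.0614,-0.033,0,0,0,0,-1],
    [0.0614,-0.033,0,0,0,0,-1],
    [0.0614,-0.033,0,0,0,0,-1],
    [0.0614,-0.033,0,0,0,0,-1],
    [0.0614,-0.033,0,0,0,0,-1],
    [0.0614,-0.033,0,0,0,0,-1],
    [0.0614,-0.033,0,0,0,0,-1],
    [0.0614,-0.033,0,0,0,0,-1],
    [0.0614,-0.033,0,0,0,0,-1],
    [0.0614,-0.033,0,0,0,0,-1],
  ],
)

```text
t: 1.77
position: [0.5657, -0.2279, 0.231]
eef_rot: [[0.969, 0.246, -0.001], [0.246, -0.969, 0.0], [-0.001, -0.0, -1.0]]
force: [-0.4, 0.4, -0.0]
grip_width: -0.001
grasp_force: 0.0
```

>>> play_rows(
  rows=[
    [0,0,0.04,0,0,0,-1],
    [0,0,0.04,0,0,0,-1],
    [0,0,0.04,0,0,0,-1],
    [0,0,0.04,0,0,0,-1],
    [0,0,0.04,0,0,0,-1],
    [0,0,0.04,0,0,0,-1],
    [0,0,0.04,0,0,0,-1],
    [0,0,0.04,0,0,0,-1],
    [0,0,0.03,0,0,0,-1],
    [0,0,0.02,0,0,0,-1],
    [0,0,0,0,0,0,-1],
  ],
)

```text
t: 2.68
position: [0.5642, -0.2286, 0.0817]
eef_rot: [[0.969, 0.246, -0.002], [0.246, -0.969, 0.001], [-0.002, -0.001, -1.0]]
force: [0.1, 1.1, 0.3]
grip_width: -0.004
grasp_force: 0.0
```

```bash
python3 - <<'E'
from h import *
p,_=snap("side","d2")
cv2.imwrite("pics/crop2.png",cv2.resize(p[40:230,170:390,::-1],None,fx=3,fy=3,interpolation=2))
E
```

```text
(no output)
```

View pics/crop2.png

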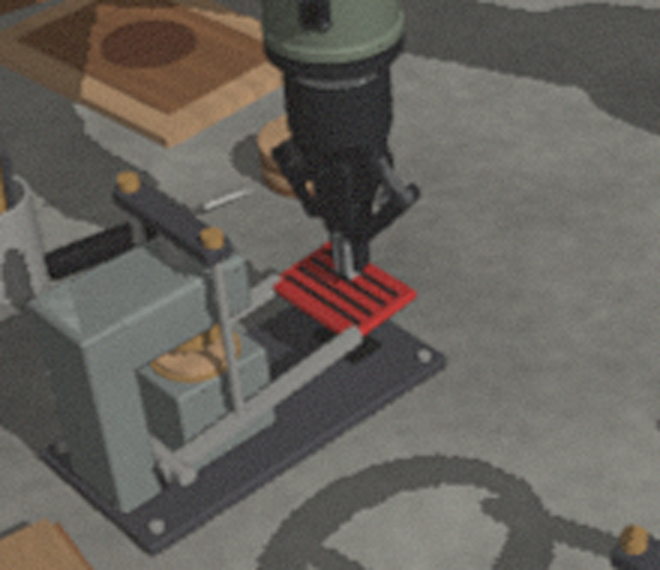

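The fingertips (345,275 in the crop) are over the tread's middle, clear of the press. Pressing down now.

>>> play_rows(
  rows=[
    [0,0,0.012,0,0,0,-1],
    [0,0,0.012,0,0,0,-1],
    [0,0,0.012,0,0,0,-1],
    [0,0,0.012,0,0,0,-1],
    [0,0,0.012,0,0,0,-1],
    [0,0,0.012,0,0,0,-1],
    [0,0,0.012,0,0,0,-1],
    [0,0,0.012,0,0,0,-1],
    [0,0,0.012,0,0,0,-1],
    [0,0,0.006,0,0,0,-1],
  ],
)

```text
t: 3.57
position: [0.5646, -0.2292, 0.0372]
eef_rot: [[0.969, 0.246, -0.001], [0.246, -0.969, -0.0], [-0.001, -0.0, -1.0]]
force: [-4.3, -1.0, 7.6]
grip_width: -0.003
grasp_force: 4.3
```

>>> play_rows(
  rows=[
    [0,0,0.005,0,0,0,-1],
    [0,0,0.005,0,0,0,-1],
    [0,0,0.005,0,0,0,-1],
  ],
)

```text
t: 3.82
position: [0.5649, -0.2292, 0.0317]
eef_rot: [[0.969, 0.246, -0.0], [0.246, -0.969, -0.0], [-0.0, 0.0, -1.0]]
force: [-3.6, -0.7, 9.8]
grip_width: 0.001
grasp_force: 4.7
```

>>> play_rows(
  rows=[
    [0,0,0.005,0,0,0,-1],
    [0,0,0.0025,0,0,0,-1],
  ],
)

```text
t: 3.98
position: [0.5651, -0.2292, 0.0295]
eef_rot: [[0.969, 0.246, 0.0], [0.246, -0.969, -0.0], [0.0, 0.001, -1.0]]
force: [-11.5, 2.5, 38.6]
grip_width: -0.004
grasp_force: 19.4
```

The force jumped to 38 N at z = 29.5 mm, so the pedal is on its stop. I'll ease off 0.4 mm and hold.

>>> play_rows(
  rows=[
    [0,0,-0.001,0,0,0,-1],
    [0,0,0,0,0,0,-1],
    [0,0,0,0,0,0,-1],
    [0,0,0,0,0,0,-1],
  ],
)

```text
t: 4.32
position: [0.5651, -0.2292, 0.0301]
eef_rot: [[0.969, 0.246, 0.0], [0.246, -0.969, -0.0], [0.0, 0.001, -1.0]]
force: [-8.8, 1.3, 26.6]
grip_width: 0.002
grasp_force: 13.2
```

Force is still well above 10 N, so the pedal is at its stop. I'll hold to about 2 s in total.

>>> play_rows(
  rows=[
    [0,0,0,0,0,0,-1],
    [0,0,0,0,0,0,-1],
    [0,0,0,0,0,0,-1],
    [0,0,0,0,0,0,-1],
    [0,0,0,0,0,0,-1],
    [0,0,0,0,0,0,-1],
    [0,0,0,0,0,0,-1],
    [0,0,0,0,0,0,-1],
    [0,0,0,0,0,0,-1],
    [0,0,0,0,0,0,-1],
    [0,0,0,0,0,0,-1],
    [0,0,0,0,0,0,-1],
    [0,0,0,0,0,0,-1],
    [0,0,0,0,0,0,-1],
    [0,0,0,0,0,0,-1],
    [0,0,0,0,0,0,-1],
    [0,0,0,0,0,0,-1],
    [0,0,0,0,0,0,-1],
    [0,0,0,0,0,0,-1],
    [0,0,0,0,0,0,-1],
  ],
)

```text
t: 5.98
position: [0.565, -0.2292, 0.0301]
eef_rot: [[0.969, 0.246, 0.0], [0.246, -0.969, -0.0], [0.0, 0.001, -1.0]]
force: [-8.7, 1.4, 24.9]
grip_width: -0.003
grasp_force: 13.2
```

>>> play_rows(
  rows=[
    [0,0,-0.015,0,0,0,-1],
    [0,0,-0.015,0,0,0,-1],
    [0,0,-0.015,0,0,0,-1],
    [0,0,-0.015,0,0,0,-1],
    [0,0,-0.015,0,0,0,-1],
    [0,0,-0.015,0,0,0,-1],
    [0,0,-0.015,0,0,0,-1],
    [0,0,-0.015,0,0,0,-1],
    [0,0,-0.03,0,0,0,-1],
    [0,0,-0.04,0,0,0,-1],
    [0,0,-0.04,0,0,0,-1],
    [0,0,-0.04,0,0,0,-1],
    [0,0,-0.04,0,0,0,-1],
    [0,0,-0.04,0,0,0,-1],
    [0,0,-0.04,0,0,0,-1],
    [0,0,-0.03,0,0,0,-1],
    [0,0,0,0,0,0,-1],
    [0,0,0,0,0,0,-1],
  ],
)

```text
t: 7.48
position: [0.565, -0.229, 0.1976]
eef_rot: [[0.969, 0.246, 0.001], [0.246, -0.969, -0.0], [0.001, 0.0, -1.0]]
force: [0.1, 0.2, -0.8]
grip_width: 0.001
grasp_force: 0.0
```

```bash
python3 - <<'E'
from h import *
p,d=snap("side","d3")
q=p.astype(int);m=(q[:,:,0]>110)&(q[:,:,1]<60)&(q[:,:,2]<60);m[:,:250]=0;m[:100]=0;m[170:]=0
v,u=np.nonzero(m)
for f in("d1","d3"): 
    P=world("side",np.load(f+".npy"),zip(u,v));print(f,len(P),np.median(P,0))
cv2.imwrite("pics/crop3.png",cv2.resize(p[40:230,170:390,::-1],None,fx=3,fy=3,interpolation=2))
E
```

```text
d1 577 [ 0.5729934  -0.22517649  0.06809994]
d3 577 [ 0.57292089 -0.22549436  0.06828033]
```

View pics/crop3.png

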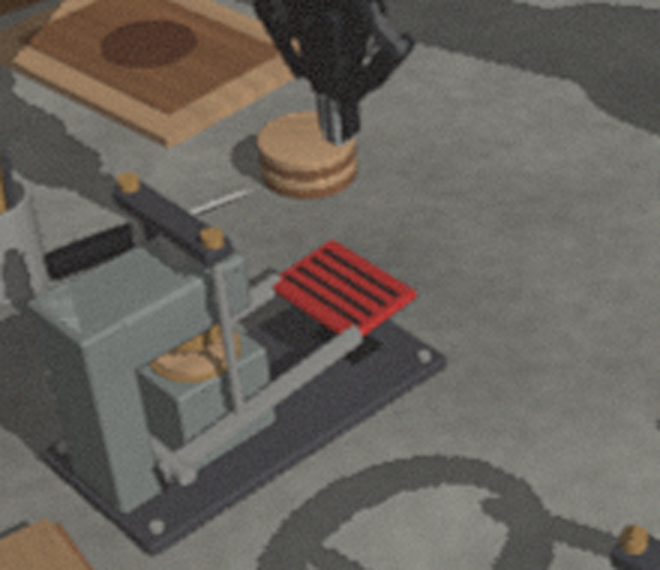

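The red tread is back at its rest height (68 mm, same as before), and the gripper is well clear above it, so I'm handing in.

```bash
python3 -c "
from cell import env
print(env.hand_in())"
```

```text
the job is handed in; nothing more can be done
None
```

I pushed the red pedal down to its stop, held it there for about 2 s and let it come fully back up; the blue pedal was never touched, and the job is handed in (no verdict was returned).

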